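# Test the hall lamp's pull switch

## Task

On the turntable by the front door stands a low lamp with two brass pull knobs. Test its light: pull the round knob straight up, all the way out to its stop, leave it out for about a second, then push it fully home again and let go. Do not operate the square knob, and do not knock the copper bell over or out of its place.

Things in the scene. Friction and masses are not known exactly. Their poses are not given: they have to be found in the camera images.
- round_knob (a joint): Travel (m) of the round brass pull knob: 0 = home, 0.018 = pulled straight up to its outer detent (a stop). Starts home. It slides stiffly (about 4 N either way) and stays by itself where it is left. Upright cylinder, diameter 28 mm, 28 mm high, on a thin stem; when home its underside is 10 mm, its top 38 mm above the lamp's plinth.
- round_knob_grip (a point): Point on the round knob's axis, 11 mm below its top; moves with it. When home, 27 mm above the plinth's top (65 mm above the shelf). z up, along the pull. y along the plinth: fixed dark wood block, 80 mm (x) by 260 (y). White globe, diameter 84 mm, top 159 mm above the shelf, centred 115 mm from here towards +y; square knob 65 mm towards -y. Beside the knob along x there is room for fingers.
- square_knob (a joint): Travel (m) of the other knob, a flat square brass cap 32 by 32 by 14 mm on the same kind of switch (0 = home, 0.018 = out), top 24 mm above the plinth when home, near the end of the plinth away from the globe. Starts home and must stay there.
- bell: Loose copper hand bell standing on the turntable on the lamp's +x side, 66 mm high, 56 mm across its mouth, 105 to 150 mm from the round knob; origin at the centre of its underside, z up through its handle. A blue glass paperweight (45 mm high), a brass key lying flat and a chrome tape measure (32 mm high) also stand on the turntable, 25 mm above the shelf.
Things that resemble listed ones, but are neither listed nor needed, are in the scene too. What is meant by the bell is not green, and is the smaller of those in its own colour.

How it is judged:
On the way, in this order (a step that is already met when the one before it is completed fails the run):
1. the round knob is pulled out to its detent (15 mm or more of its 18 mm) and is out for half a second (value of joint round_knob above 0.015 m), for 0.5 s.
2. the round knob is pushed home again (within 3 mm) (value of joint round_knob below 0.003 m), for 0.2 s.
At the end, for the whole second after the job is handed in: After having been out, the round knob is home again within 3 mm and let go; the square knob is home within 3 mm; the bell stands upright (within 0.2 rad), at rest, within 20 mm of where it began (value of joint each of round_knob, square_knob below 0.003 m and angle between bell's own z axis and vertical below 0.2 rad and distance of bell from where it was at the start of the episode below 0.02 m and linear speed of bell below 0.02 m/s); the robot touches nothing.
It fails at once if the square knob is pulled out by more than 6 mm (value of joint square_knob above 0.006 m).
It fails at once if the bell is knocked over or pushed more than 20 mm from its place (angle between bell's own z axis and vertical above 0.5 rad or distance of bell from where it was at the start of the episode above 0.02 m).
It also fails if it takes over 34 s, if anything falls off the work surface, if the arm or the gripper's body presses on something with over 40 N, if the wrist force passes 120 N, or if a joint passes its speed limit or range.

## Robot

A 6-joint arm with a two-finger parallel gripper is mounted at the origin on the work surface. World frame = base frame: x ahead of the robot, y to its left, z up, the work surface at z = 0. Lengths are in m, angles in rad, forces in N, time in s.
With the tool pointing down it reaches from about 0.35 to 0.85 m from the base axis. Payload 8.1 kg.
Tool frame: the origin (TCP) lies between the finger pads; the fingertips stand 11 mm ahead of it and the grasp point (between the pads) lies 8 mm behind it (robot.tips_ahead is the distance from the TCP to the fingertips, in m); z points along the fingers, y is the line along which they close (so a half turn about z gives the same grasp; the last joint's range is limited). The gripper opens to 93 mm and grips with 3 to 60 N. Pads are 15 mm wide; open, the fingers measure 128 mm over their backs; the gripper's body (75 mm by 188 mm) begins 65 mm behind the grasp point.
Start: joints at [-1.253, 0.13, 1.488, -0, 1.523, -0.085], TCP at [0.235, -0.552, 0.23] pointing down, gripper open.
Joint ranges: [-2.96, 2.96], [-0.89, 2.26], [0.02, 2.5], [-1.34, 4.48], [0, 2.73], [-2.66, 2.66]. Speed limits (rad/s): [2.39, 2.39, 2.79, 3.14, 3.14, 3.14].

## Interface

Orientations are given as a rotation vector (axis times angle).
In Python, from plant import robot gives the robot as it stands. The module is installed in compiled form; this text tells all that it offers.
- The arm moves only by the tool move_arm, never from a script. Its argument "deltas" is one flat list of numbers, 7 for each row, row after row: the shift along the tool's x, y, z in m, then the turn, a rotation vector about the tool's x, y, z in rad, then the opening, from 0 (shut) to 1 (fully open). A call has 1 to 12 rows; each row is the pose to reach, as a shift and turn from the pose commanded when the call began, along the tool's axes at that moment; what a row does not reach only later rows make up. A row lasts 1/8 s, in which the tool goes at most 62.5 mm and 10.7 degrees, less where a joint would pass 70% of its speed; a pose out of reach is approached as far as the arm can. A call with a gripper value outside its range is refused whole. The fingers move at their own pace and stop on an object; "squeeze" is the grip in N (left out, the last holds). Time passes only in rows, so rows that repeat a pose let the fingers close. It gives the time, the measured TCP pose, the force, the opening and the grip force at its end, in the units of the state.
- robot.read_state(): the state, without advancing time (a new reading comes with each control period).
- robot.read_camera(name): name is "side" or "top" or "wrist"; returns (picture, depth): 400x640x3 uint8, red, green, blue; 400x640 float32, m along the optical axis (not along the pixel's ray), 0 where there is no reading.
- robot.camera_model(name): a dict with "K" (3x3 intrinsics, pixels), "k1" (the pictures are not rectified: a ray, as slopes to the right and down, at radius r is drawn at 1 + k1 r^2 times it, then the intrinsics apply), "R" (3x3) and "t" (3): a world point X has camera coordinates R X + t; the wrist camera has in their place "tool_from_camera" (4x4, takes a point from camera to tool coordinates, whose origin is the TCP and whose axes are the flange's). Camera axes: x right, y down, z forward; pixel columns grow to the right and rows downward; lengths in m; the calibration is good to about 2 mm. A picture is of the moment at which its call begins: read the wrist's pose just before it. camera_model takes no time and is no camera call.
- robot.close_job(): hands the job in; it is judged then, once.
Trained networks look in the newest picture that a camera, given by its name, has taken for a name from the list of things; names that differ only in an ending like _2 or _b are one class to them, and where a whole thing is asked for, a point or a joint stands for the part that bears it (a point fixed in the world has none). Each returns a list of dicts, best first, with "confidence" (0 to 1); they miss things now and then, are a little off and sometimes report something else, mostly with a low value. They report only what shows in the picture. A call takes as long as a camera call. They do not tell look-alikes from the thing itself.
- robot.recognise(camera, label): "uv" ([column, row] in pixels, amid what is visible of it).
The state is a dict: "t": time; "q": joint angles; "dq": joint speeds; "joint_torque": joint torques, N m; "tool_pos": TCP position; "orientation": TCP orientation; "force": force on the tool from outside, world axes, zero at the start; "wrist_torque": the same for the moment, N m; "opening": finger opening in m; "gripper_force": force on a finger pad.
Only numpy, scipy, OpenCV 4.12 (cv2) and the standard library are available. Lean on these libraries where they do the work, as an engineer would, in place of code of your own. Each camera call takes 0.05 s, during which the arm holds its last target. There are 200 camera calls.

## Working session

There is one attempt and no reset: what is moved stays moved. The work goes in short steps, Python scripts to look and compute and a tool call to move; the robot and the scene stay as the last step left them, time stands still between calls to the robot, and variables do not carry over. Pictures are saved under pics/ and viewed, at most 10 in all, crops included, and the job is handed in when it is done.

Besides the shell and the picture viewer there is one more tool, called as name(argument=value, ...) on one line, values as JSON. move_arm: Moves the arm, as the interface text tells. Its arguments: {"type":"object","properties":{"deltas":{"type":"array","items":{"type":"number"}},"squeeze":{"type":"number"}},"required":["deltas"]}

```bash
mkdir -p pics; cat > h.py <<'E'
import numpy as np, cv2
from plant import robot
from scipy.spatial.transform import Rotation as Ro
def snap(c,f=None):
    s=robot.read_state(); p,d=robot.read_camera(c)
    if f: cv2.imwrite('pics/'+f,p[:,:,::-1])
    return s,p,d
def world(c,uv,s,d,z=None):
    """world points for Nx2 pixels from depth"""
    m=robot.camera_model(c); K=np.array(m['K']);k1=m['k1']
    uv=np.atleast_2d(uv).astype(float)
    n=np.c_[(uv[:,0]-K[0,2])/K[0,0],(uv[:,1]-K[1,2])/K[1,1]]
    r=n.copy()
    for _ in range(10): r=n/(1+k1*(r**2).sum(1,keepdims=True))
    ij=np.round(uv).astype(int); dz=d[ij[:,1],ij[:,0]]
    P=np.c_[r,np.ones(len(r))]*dz[:,None]
    if c=='wrist':
        T=np.array(m['tool_from_camera']); P=P@T[:3,:3].T+T[:3,3]
        return P@Ro.from_rotvec(s['orientation']).as_matrix().T+s['tool_pos']
    return (P-m['t'])@np.array(m['R'])
E
python3 - <<'E'
from h import *
for c in ['top','wrist','side']:
    s,p,d=snap(c,c+'0.png')
    for l in ['round_knob','square_knob','bell']:
        if c=='side' and l!='round_knob': continue
        for r in robot.recognise(c,l)[:3]: print(c,l,r['confidence'],np.round(r['uv']),world(c,r['uv'],s,d).round(3))
s=robot.read_state();print(s['t'],s['tool_pos'],Ro.from_rotvec(s['orientation']).as_matrix().round(3))
E
```

```text
top round_knob 0.71 [313. 175.] [[0.595 0.176 0.103]]
top square_knob 0.61 [314. 150.] [[0.655 0.174 0.089]]
top bell 0.86 [203. 180.] [[0.595 0.444 0.047]]
top bell 0.76 [201. 220.] [[0.5   0.448 0.044]]
top bell 0.7 [266. 171.] [[0.612 0.29  0.065]]
side round_knob 0.54 [303. 183.] [[0.59  0.18  0.105]]
0.5 [ 0.23519991 -0.55194821  0.22960902] [[ 0.92   0.392 -0.   ]
 [ 0.392 -0.92   0.   ]
 [ 0.    -0.    -1.   ]]
```

View pics/top0.png

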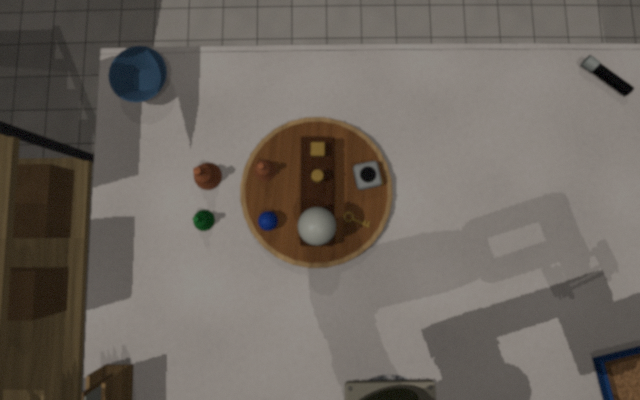

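View pics/side0.png

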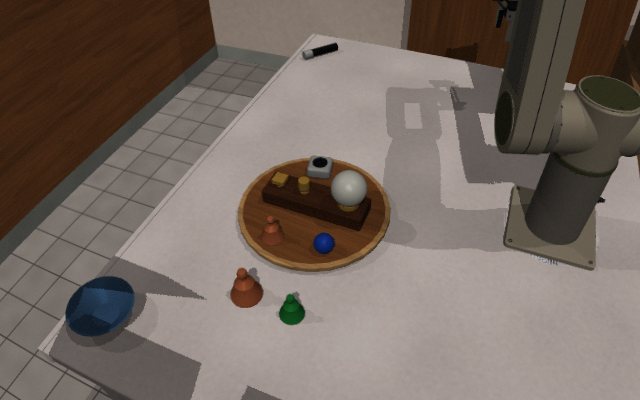

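The top view shows the turntable centred at about (317,192), with the round knob at (317,175), square knob at (317,149) and globe at (317,226), so the plinth runs along world x. The bell on the turntable is at (264,169), the smaller copper one. The larger one at (207,176) and the green one are decoys. In the side view the lamp sits at about (315,198) and the knob top at z≈0.104.

move_arm(deltas=[0.05,-0.045,-0.01,0,0,0.03,1,0.1,-0.09,-0.02,0,0,0.06,1,0.145,-0.125,-0.03,0,0,0.1,1,0.19,-0.16,-0.04,0,0,0.13,1,0.235,-0.2,-0.05,0,0,0.17,1,0.28,-0.24,-0.06,0,0,0.2,1,0.325,-0.28,-0.06,0,0,0.23,1,0.37,-0.32,-0.07,0,0,0.27,1,0.415,-0.36,-0.07,0,0,0.3,1,0.46,-0.4,-0.08,0,0,0.33,1,0.5,-0.43,-0.09,0,0,0.37,1,0.54,-0.46,-0.09,0,0,0.403,1])

```text
t: 2.0
tool_pos: [0.5528, 0.0848, 0.321]
orientation: [-3.142, 0.001, -0.004]
force: [-0.1, -0.9, 0.8]
opening: 0.0931
gripper_force: 0.0
```

move_arm(deltas=[0.02,-0.045,0,0,0,0,1,0.04,-0.09,0,0,0,0,1,0.04,-0.09,0,0,0,0,1,0.04,-0.09,0,0,0,0,1])

```text
t: 2.5
tool_pos: [0.5915, 0.1726, 0.3195]
orientation: [3.141, 0.0, -0.001]
force: [0.1, -0.7, 0.2]
opening: 0.093
gripper_force: 0.0
```

```bash
python3 - <<'E'
from h import *
s,p,d=snap('wrist','w1.png'); print(s['t'],s['tool_pos'],s['q'].round(2) if hasattr(s['q'],'round') else s['q'])
for l in ['round_knob','square_knob','bell']:
    for r in robot.recognise('wrist',l)[:3]: print(l,r['confidence'],np.round(r['uv']),world('wrist',r['uv'],s,d).round(4))
v,u=np.mgrid[0:400,0:640]; W=world('wrist',np.c_[u.ravel(),v.ravel()],s,d); ok=d.ravel()>0
def fit(n,c,z0,z1,R):
    m=ok&(W[:,2]>z0)&(W[:,2]<z1)&(np.hypot(*(W[:,:2]-c).T)<R)
    q=W[m]; print(n,len(q),q.min(0).round(4),q.max(0).round(4),np.median(q[:,2]).round(4),cv2.minAreaRect(q[:,:2].astype(np.float32)*1000), np.array(cv2.minEnclosingCircle(q[:,:2].astype(np.float32)*1000)[0]))
fit('round',(.595,.176),.098,.112,.03)
fit('square',(.657,.176),.082,.096,.03)
fit('plinth',(.595,.176),.056,.072,.15)
fit('bell',(.61,.29),.035,.1,.05)
E
```

```text
2.5 [0.59154166 0.1726181  0.3194654 ] [ 0.2   0.16  1.3  -0.    1.69  1.77]
round_knob 0.9 [324. 174.] [[0.5954 0.1673 0.1004]]
square_knob 0.62 [324. 120.] [[0.6631 0.1676 0.0878]]
bell 0.85 [146. 152.] [[0.6196 0.4294 0.0445]]
bell 0.72 [151. 224.] [[0.5049 0.4434 0.0362]]
bell 0.7 [236. 148.] [[0.6255 0.2891 0.0639]]
round 351 [0.5828 0.1563 0.098 ] [0.6088 0.1834 0.1044] 0.1014 ((595.7080078125, 169.83721923828125), (26.424530029296875, 26.594654083251953), 48.222877502441406) [595.2310791  169.67103577]
square 640 [0.6445 0.1525 0.0846] [0.677  0.1847 0.0909] 0.0875 ((660.520263671875, 168.39163208007812), (31.96870231628418, 32.026180267333984), 87.27200317382812) [661.22399902 168.57557678]
plinth 8031 [0.4821 0.0266 0.056 ] [0.6964 0.3155 0.0719] 0.0634 ((589.3990478515625, 171.23040771484375), (289.3865661621094, 213.73472595214844), 89.39086151123047) [587.29772949 173.48500061]
bell 773 [0.5985 0.2766 0.035 ] [0.6457 0.3206 0.0906] 0.0589 ((623.0161743164062, 296.65228271484375), (46.11727523803711, 38.598052978515625), 21.267868041992188) [622.00830078 299.06518555]
```

View pics/w1.png

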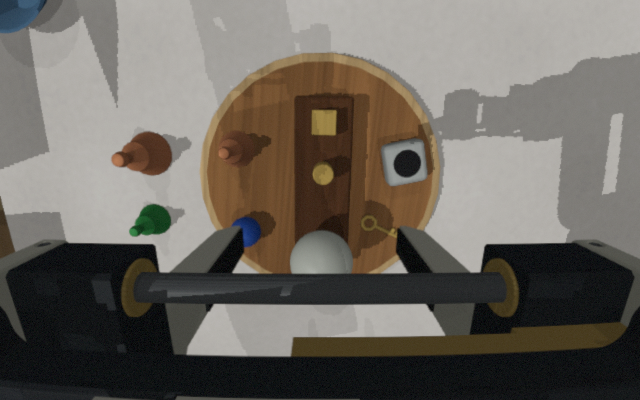

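The wrist view shows the round knob at (323,174), square knob at (324,122), the bell at (236,148) and the tape measure at (405,163). The path beside the round knob is clear, and its top at z≈0.101 fits the given heights.

move_arm(deltas=[0.002,0.001,0.04,0,0,0,1,0.004,0.003,0.09,0,0,0,1,0.004,0.003,0.14,0,0,0,1,0.004,0.003,0.18,0,0,0,1,0.004,0.003,0.19,0,0,0,1,0.004,0.003,0.19,0,0,0,1,0.004,0.003,0.19,0,0,0,1])

```text
t: 3.58
tool_pos: [0.5973, 0.17, 0.1325]
orientation: [-3.141, 0.001, -0.006]
force: [0.3, -0.2, 0.7]
opening: 0.0929
gripper_force: 0.0
```

```bash
python3 - <<'E'
from h import *
s,p,d=snap('wrist','w2.png'); print(s['t'],s['tool_pos'],s['orientation'],s['force'])
for l in ['round_knob']:
    for r in robot.recognise('wrist',l)[:3]: print(l,r['confidence'],np.round(r['uv']),world('wrist',r['uv'],s,d).round(4))
v,u=np.mgrid[0:400,0:640]; W=world('wrist',np.c_[u.ravel(),v.ravel()],s,d); ok=d.ravel()>0
m=ok&(W[:,2]>.096)&(W[:,2]<.108)&(np.hypot(*(W[:,:2]-(.5955,.1697)).T)<.022)
q=W[m]
if len(q): print(len(q),q.min(0).round(4),q.max(0).round(4),np.median(q[:,2]),cv2.minEnclosingCircle(q[:,:2].astype(np.float32)*1000))
E
```

```text
3.575 [0.59733485 0.17000493 0.13248456] [-3.14078697e+00  7.62128213e-04 -6.28639876e-03] [ 0.28782444 -0.1749039   0.71734042]
round_knob 0.64 [325. 227.] [[0.5986 0.168  0.1029]]
1260 [0.582  0.1562 0.0961] [0.6095 0.1833 0.1036] 0.10136935376154543 ((595.5280151367188, 169.79432678222656), 13.998015403747559)
```

View pics/w2.png

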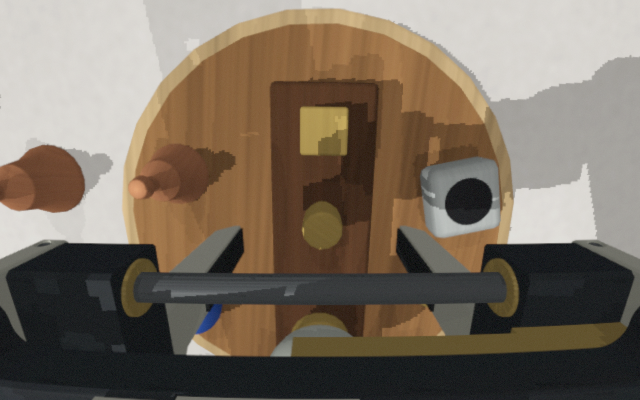

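The knob sits at (322,226), midway between the fingers. The circle fit gives radius 14.0 mm and centre (0.5955, 0.1698), as expected.

move_arm(deltas=[-0.0015,0,0.02,0,0,0,1,-0.0015,0,0.04,0,0,0,1,-0.0015,0,0.0485,0,0,0,1,-0.0015,0,0.0485,0,0,0,1,-0.0015,0,0.0485,0,0,0,0.2,-0.0015,0,0.0485,0,0,0,0.2,-0.0015,0,0.0485,0,0,0,0.2,-0.0015,0,0.0485,0,0,0,0.2,-0.0015,0,0.0485,0,0,0,0.2,-0.0015,0,0.0485,0,0,0,0.2,-0.0015,0,0.0485,0,0,0,0.2,-0.0015,0,0.0485,0,0,0,0.2], squeeze=25)

```text
t: 5.18
tool_pos: [0.5942, 0.1686, 0.0812]
orientation: [3.14, -0.001, -0.0]
force: [-0.8, -5.5, 1.3]
opening: 0.0275
gripper_force: 25.0
```

move_arm(deltas=[0,0,-0.006,0,0,0,0.2,0,0,-0.012,0,0,0,0.2,0,0,-0.017,0,0,0,0.2,0,0,-0.019,0,0,0,0.2,0,0,-0.019,0,0,0,0.2,0,0,-0.019,0,0,0,0.2])

```text
t: 5.92
tool_pos: [0.5941, 0.1686, 0.0992]
orientation: [3.14, -0.001, -0.001]
force: [2.8, -4.5, -4.6]
opening: 0.0278
gripper_force: 25.0
```

move_arm(deltas=[0,0,-0.001,0,0,0,0.2,0,0,-0.001,0,0,0,0.2,0,0,-0.001,0,0,0,0.2,0,0,-0.001,0,0,0,0.2,0,0,-0.001,0,0,0,0.2,0,0,-0.001,0,0,0,0.2])

```text
t: 6.68
tool_pos: [0.5941, 0.1686, 0.0993]
orientation: [3.14, -0.001, -0.001]
force: [6.7, -3.5, -10.5]
opening: 0.0276
gripper_force: 25.0
```

```bash
python3 - <<'E'
from h import *
s,p,d=snap('wrist'); print(s['t'],s['tool_pos'],s['force'])
v,u=np.mgrid[0:400,0:640]; W=world('wrist',np.c_[u.ravel(),v.ravel()],s,d); ok=d.ravel()>0
m=ok&(W[:,2]>.095)&(W[:,2]<.13)&(np.hypot(*(W[:,:2]-(.5955,.1697)).T)<.013)
q=W[m]; print(len(q),np.percentile(q[:,2],[10,50,90]))
m=ok&(W[:,2]>.08)&(W[:,2]<.13)&(np.hypot(*(W[:,:2]-(.6605,.1684)).T)<.014)
print(np.median(W[m,2]))
E
```

```text
6.675 [0.59406311 0.16858243 0.09926924] [  6.70661679  -3.53423286 -10.45156619]
1599 [0.11865115 0.11952954 0.12030463]
0.08761871123373838
```

The knob top is at z = 0.1195, so it is 18 mm out and at its stop. The square knob has not moved. I'll hold a moment longer, then push it home.

move_arm(deltas=[0,0,0,0,0,0,0.2,0,0,0,0,0,0,0.2,0,0,0.006,0,0,0,0.2,0,0,0.012,0,0,0,0.2,0,0,0.018,0,0,0,0.2,0,0,0.021,0,0,0,0.2,0,0,0.021,0,0,0,0.2,0,0,0.021,0,0,0,0.2,0,0,0.021,0,0,0,0.2])

```text
t: 7.85
tool_pos: [0.5943, 0.1686, 0.0811]
orientation: [3.14, -0.001, -0.0]
force: [-4.6, -6.1, 8.4]
opening: 0.0276
gripper_force: 25.0
```

```bash
cat > chk.py <<'E'
from h import *
s,p,d=snap('wrist'); print(s['t'],s['tool_pos'],s['force'])
v,u=np.mgrid[0:400,0:640]; W=world('wrist',np.c_[u.ravel(),v.ravel()],s,d); ok=d.ravel()>0
m=ok&(W[:,2]>.095)&(W[:,2]<.13)&(np.hypot(*(W[:,:2]-(.5955,.1697)).T)<.013)
q=W[m]; print(len(q),np.percentile(q[:,2],[10,50,90]))
m=ok&(W[:,2]>.08)&(W[:,2]<.13)&(np.hypot(*(W[:,:2]-(.6605,.1684)).T)<.014)
print(np.median(W[m,2]))
E
python3 chk.py
```

```text
7.85 [0.59426653 0.1686336  0.08108831] [-4.5899835  -6.10367007  8.44979874]
1578 [0.10053275 0.10144683 0.10221116]
0.0876530457566283
```

The knob is home: its top reads 0.1014, the same as at the start. Next I release it and retreat straight up.

move_arm(deltas=[0,0,-0.001,0,0,0,0.9,0,0,-0.001,0,0,0,0.9,0,0,-0.001,0,0,0,0.9,0,0,-0.001,0,0,0,0.9,0,0,-0.001,0,0,0,0.9,0,0,-0.001,0,0,0,0.9,0,0,-0.03,0,0,0,0.9,0,0,-0.07,0,0,0,0.9,0,0,-0.11,0,0,0,0.9,0,0,-0.15,0,0,0,0.9,0,0,-0.15,0,0,0,0.9,0,0,-0.15,0,0,0,0.9])

```text
t: 9.4
tool_pos: [0.594, 0.1698, 0.2296]
orientation: [3.141, -0.0, -0.001]
force: [0.4, -0.7, -0.4]
opening: 0.0837
gripper_force: 0.0
```

```bash
cat >> chk.py <<'E'
cv2.imwrite('pics/end.png',p[:,:,::-1])
m=ok&(W[:,2]>.035)&(W[:,2]<.1)&(np.hypot(*(W[:,:2]-(.61,.29)).T)<.05)
q=W[m]; print('bell',q.max(0),cv2.minEnclosingCircle(q[:,:2].astype(np.float32)*1000))
E
python3 chk.py
```

```text
9.4 [0.59400012 0.16981021 0.22957223] [ 0.43225562 -0.68796022 -0.38417321]
527 [0.10051294 0.10147716 0.10230631]
0.08762831910561986
bell [0.64557565 0.3177843  0.09050539] ((622.3045043945312, 299.3305969238281), 24.080541610717773)
```

View pics/end.png

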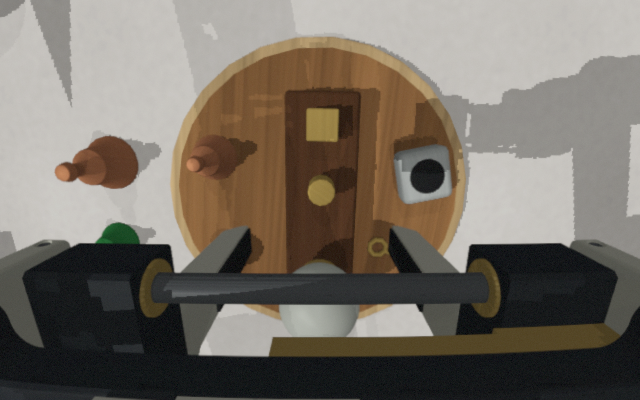

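The round knob at (321,190) and the square knob at (322,125) are both home. The bell at (215,160) stands where it began, and the gripper is clear of everything.

```bash
python3 -c "
from plant import robot
print(robot.close_job())"
```

```text
the job is handed in; nothing more can be done
None
```

The job is handed in (no verdict was returned): I pulled the round knob out 18 mm to its stop, held it about a second, pushed it home and let go, and the last wrist image showed the square knob and bell where they began.

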